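# Draw up the cam lock of a flat-pack packing tray

## Robot

A 7-joint arm with a two-finger parallel gripper is mounted at the origin on the work surface. World frame = base frame: x ahead of the robot, y to its left, z up, the work surface at z = 0. Lengths are in m, angles in rad, forces in N, time in s.
With the tool pointing down it reaches from about 0.425 to 0.95 m from the base axis. Payload 4.7 kg.
Tool frame: the origin (TCP) lies between the finger pads; the fingertips stand 25 mm ahead of it and the grasp point (between the pads) lies 6 mm ahead of it; z points along the fingers, y is the line along which they close (so a half turn about z gives the same grasp; the last joint's range is limited). The gripper opens to 85 mm and grips with 20 to 120 N. Pads are 22 mm wide; open, the fingers measure 114 mm over their backs; the gripper's body (76 mm by 85 mm) begins 54 mm behind the grasp point. The pads swing forward as they close: fully open they stand 13 mm farther back than shut.
Start: joints at [1.161, 0.469, -0.049, 1.532, 0.024, 1.141, -0.082], TCP at [0.251, -0.627, 0.256] pointing down, gripper open.
Joint ranges: [-2.59, 2.59], [-0.33, 1.99], [-1.39, 1.29], [0.1, 2.45], [-1.04, 4.18], [0.21, 1.99], [-2.66, 2.66]. Speed limits (rad/s): [2.57, 2.57, 3.14, 3.14, 3.14, 3.14, 3.14].

## Interface

Orientations are given as a 3x3 rotation matrix whose columns are the frame's x, y, z axes.
In Python, from rig import * gives the robot as it stands. Calls block until the motion is done:
- movep(position, orientation): joint-space move of the TCP to a pose.
- move_l(position, attitude=None, feed=0.15, until_force=None): straight line of the TCP; attitude=None keeps the orientation; feed is the mean speed in m/s. With until_force (N) it stops when the force on the tool has changed by that much, and returns True; else False.
- move_joints(angles): joint-space move.
- command_gripper(opening, newtons=None): finger opening in m; newtons is the grip in N (None keeps the last); returns when the fingers have stopped.
- sleep(seconds).
- inverse_kinematics(position, orientation): joint angles nearest the present ones, or None.
- sense(): the state.
- camera(name): name is "side" or "top"; returns (picture, depth): 480x640x3 uint8, red, green, blue; 480x640 float32, m along the optical axis (not along the pixel's ray), 0 where there is no reading.
- camera_params(name): a dict with "K" (3x3 intrinsics, pixels), "position" and "rotation" of the camera in the world. Camera axes: x right, y down, z forward; pixel columns grow to the right and rows downward; lengths in m; the calibration is good to about 2 mm. A picture is of the moment at which its call begins. camera_params takes no time and is no camera call.
A pose or a line that the arm cannot do raises Unreachable and nothing moves.
- finish_job(): hands the job in; it is judged then, once.
The state is a dict: "time_s": time; "joint_pos": joint angles; "qd": joint speeds; "joint_efforts": joint torques, N m; "position": TCP position; "tcp_rot": TCP orientation; "wrist_force": force on the tool from outside, world axes, zero at the start; "ft_torque": the same for the moment, N m; "finger_gap": finger opening in m; "gripper_force": force on a finger pad.
Only numpy, scipy, OpenCV 4.12 (cv2) and the standard library are available. Lean on these libraries where they do the work, as an engineer would, in place of code of your own. Each camera call takes 0.05 s, during which the arm holds its last target. There are 200 camera calls.

## Task

Push the tray's loose end panel in along its dowels until it rests on the rubber buffers, then take the screwdriver from its block, feel it gently into the slot of the cam disc without bearing down on the disc's face, and turn the cam clockwise, without forcing it, until it has drawn the panel fully home against the board and holds it there. Stand the screwdriver back in its block, let go, and leave the tape dispenser, the bottle and the parcel alone.

Things in the scene. Friction and masses are not known exactly. Their poses are not given: they have to be found in the camera images.
- cam_axis (a point): centre of the top face of the steel cam disc (37 mm across), flush with the top of the base board; the disc turns about the upright axis through it, 34 mm in from the board's edge that faces the end panel. The frame is fixed to the board (it does not turn with the disc): x is level and points away from the end panel, z up
- slot_floor (a point): point on the cam's axis at the floor of its one straight slot (20 mm long, 4.8 mm wide, 6.4 mm at its mouth, 6 mm deep); fixed axes as cam_axis. At the start the slot's direction lies anywhere from 0.1 rad clockwise to 0.8 rad anticlockwise (seen from above) of this x: it is not measured, it must be seen or felt. The idle disc turns stiffly (0.04 N m): a blade sliding lightly over its face hardly drags it
- bolt_hole (a point): hole in the board's edge where the panel's bolt enters, 15 mm above the bench; axes as cam_axis. With the gap below 5 mm, turning the cam clockwise seen from above catches the bolt head and draws the panel in with rising torque (up to about 0.15 N m). The panel is home when the slot is about 1.1 rad clockwise of the fixed x; the disc meets a hard stop at 1.4 rad and stays where it is left
- panel_face (a point): centre of the outer face of the plywood end panel (16 mm thick, 200 mm wide, upright, top 70 mm above the bench), 35 mm above the bench. Axes as cam_axis: x points level into the panel, the way to push it. It slides only along x, on two dowels and a bolt that already sit in the board's edge; sliding takes about 0.8 N
- end_panel (a joint): gap in m between the panel's inner face and the board's edge: 0 is fully home, 0.016 to 0.026 at the start. At 0.004 the panel meets two rubber buffers on the board's edge (together 0.8 N per mm), which push it back out to about 0.003 to 0.004 if it is let go before the cam holds it
- driver_mid (a point): middle of the screwdriver's black handle: an upright block 75 mm high, 30 mm along this point's x and 24 mm along its y (grip it across y); z points up from blade to handle. The handle begins 55 mm above the tip. It weighs about 90 g and stands at the start in the hole of its block, the handle's underside resting on the block
- driver_tip (a point): middle of the end of the screwdriver's blade, 92.5 mm below driver_mid, same axes. The flat blade is 16 mm wide along x, 2.4 mm thick along y, 13 mm long; above it a round shank 8 mm across reaches up to the handle
- block_hole (a point): centre of the mouth of the round upright hole, 21 mm across and going right through, in the top of the fixed wooden screwdriver block (75 x 75 mm, 62 mm high). The screwdriver stands in this hole
- base_board: the plywood base board of the tray, 140 mm (x) x 200 mm (y), 30 mm thick, fixed flat on the bench, with the panel and cam mounted on it; origin at the centre of its underside, axes as cam_axis. Beside the slot, pressing on the soft cam face with over 20 N mars it; over 60 N between screwdriver and tray ruins the slot; do not push the tray by hand with over 40 N
- tape_dispenser: bystander: red desk tape dispenser, 150 x 50 x 77 mm, origin under its centre; it and the screwdriver block may be on either side of the tray
- water_bottle: bystander: clear water bottle 60 mm across, 190 mm high, origin under its centre
- parcel: bystander: black wrapped parcel 120 x 90 x 45 mm, origin under its centre
Mind the look-alikes: they are no part of the job. What is meant by the part that bears driver_mid is not blue, and is the smaller of those in its own colour.

How it is judged:
On the way, in this order (a step that is already met when the one before it is completed fails the run):
1. the end panel is pushed in to its buffers (gap below 5.5 mm) (value of joint end_panel below 0.0055 m), for 0.2 s.
2. the screwdriver's blade sits in the slot of the cam (at least 3 mm below its face) (z of driver_tip in the frame of cam_axis below -0.003 m and horizontal distance between driver_tip and cam_axis below 0.006 m), for 0.2 s.
3. the cam, turned with the blade in its slot, has drawn the panel home (gap below 1.5 mm) (value of joint end_panel below 0.0015 m and z of driver_tip in the frame of cam_axis below -0.002 m and horizontal distance between driver_tip and cam_axis below 0.008 m), for 0.2 s.
At the end, for the whole second after the job is handed in: The end panel stays home by itself (gap below 1.5 mm), and the screwdriver stands at rest in the hole of its block, let go: upright within 0.15 rad, its handle within 12 mm of the hole's axis and its tip at least 45 mm below the hole's mouth (value of joint end_panel below 0.0015 m and horizontal distance between driver_mid and block_hole below 0.012 m and z of driver_tip in the frame of block_hole below -0.045 m and angle between driver_mid's own z axis and vertical below 0.15 rad and linear speed of driver below 0.02 m/s); the robot touches nothing.
It fails at once if the screwdriver presses on the cam's face beside the slot with more than 20 N (marred), or presses or twists on the tray with more than 60 N (contact force between driver and cam_face above 20 N or contact force between driver and base_board above 60 N).
It fails at once if the robot pushes the tray with more than 40 N (contact force between any of the arm, the fingers and base_board above 40 N).
It fails at once if the tape dispenser, the bottle or the parcel is disturbed (distance of any of tape_dispenser, water_bottle, parcel from where it was at the start of the episode above 0.015 m).
It also fails if it takes over 72 s, if anything falls off the work surface, if the arm or the gripper's body presses on something with over 40 N, if the wrist force passes 120 N, or if a joint passes its speed limit or range.

## Working session

There is one attempt and no reset: what is moved stays moved. The work goes in short steps, each a Python script; the robot and the scene stay as the last script left them, time stands still between calls to the robot, and variables do not carry over. Pictures are saved under pics/ and viewed, at most 10 in all, crops included, and the job is handed in when it is done.

```bash
mkdir -p pics; ls; python3 - <<'E'
from rig import *
import cv2,numpy as np
for n in("top","side"):
    p,d=camera(n); np.savez(f"{n}0.npz",p=p,d=d); cv2.imwrite(f"pics/{n}0.png",p[:,:,::-1])
    c=camera_params(n); print(n,c)
s=sense();print(s["time_s"],s["wrist_force"],s["finger_gap"])
E
```

```text
pics
top {'K': array([[513.30565082,   0.        , 315.5076596 ],
       [  0.        , 513.30565082, 241.92522008],
       [  0.        ,   0.        ,   1.        ]]), 'position': array([0.43006088, 0.05506284, 1.29127708]), 'rotation': array([[-2.13006886e-02, -9.92016666e-01,  1.24294870e-01],
       [-9.99772675e-01,  2.10187866e-02, -3.57906835e-03],
       [ 9.37968103e-04, -1.24342852e-01, -9.92238870e-01]])}
side {'K': array([[479.88628803,   0.        , 331.94268767],
       [  0.        , 479.88628803, 245.63486544],
       [  0.        ,   0.        ,   1.        ]]), 'position': array([0.51081802, 0.85682097, 0.72074159]), 'rotation': array([[-0.9934627 , -0.0599413 ,  0.097154  ],
       [-0.11368502,  0.59680995, -0.79428811],
       [-0.01037181, -0.80014057, -0.59972285]])}
0.1 [-0.2270081   1.01942317  0.06538823] 0.08552367894500931
```

View pics/top0.png

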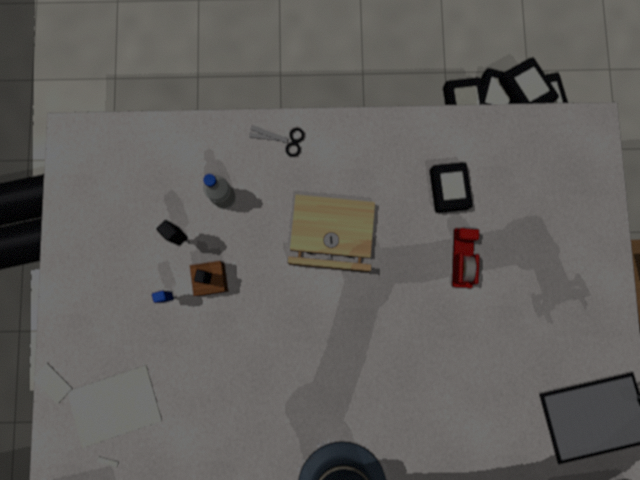

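View pics/side0.png

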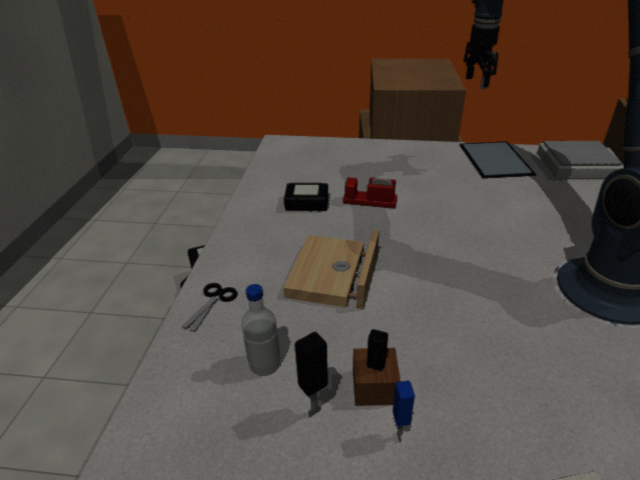

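Candidates for the driver in the top view: large black at (172,232), blue at (162,297), and small black in the block at (203,277). I choose the last, since it isn't blue and is the smaller of the two black ones. Next I check it in a close crop and measure.

```bash
cat > h.py <<'E'
import numpy as np,cv2
def cloud(d,c):
    v,u=np.mgrid[:480,:640]; K=c["K"]
    r=np.stack([(u-K[0,2])/K[0,0]*d,(v-K[1,2])/K[1,1]*d,d],-1)
    return r@np.array(c["rotation"]).T+c["position"]
def ray(u,v,z,c):
    K=c["K"]; r=c["rotation"]@np.array([(u-K[0,2])/K[0,0],(v-K[1,2])/K[1,1],1.]); return c["position"]+r*(z-c["position"][2])/r[2]
def proj(P,c):
    q=(np.asarray(P)-c["position"])@np.array(c["rotation"]); return q[...,:2]/q[...,2:]*c["K"][0,0]+c["K"][:2,2]
E
python3 - <<'E'
from rig import camera_params
from h import *
im=[]
T=np.load("top0.npz");S=np.load("side0.npz")
for a,(x,y,w,h) in((T['p'],(280,185,100,90)),(T['p'],(145,215,100,90)),(S['p'],(280,225,110,99)),(S['p'],(290,320,130,117))):
    im.append(cv2.resize(a[y:y+h,x:x+w],(400,300) if 0 else (330,297),interpolation=cv2.INTER_CUBIC))
o=np.vstack([np.hstack(im[:2]),np.hstack(im[2:])]);o=np.clip(o*1.5,0,255).astype(np.uint8)
cv2.imwrite("pics/crop1.png",o[:,:,::-1])
for n,D in(("top",T),("side",S)):
    c=camera_params(n);P=cloud(D['d'],c);z=P[...,2]
    def rect(name,lo,hi,x,y):
        m=(z>lo)&(z<hi)&(P[...,0]>x[0])&(P[...,0]<x[1])&(P[...,1]>y[0])&(P[...,1]<y[1])&(D['d']>0)
        q=P[m]
        if len(q)<5: print(n,name,len(q));return
        r=cv2.minAreaRect((q[:,:2]*1000).astype(np.float32)); print(n,name,len(q),np.round(r[0],1),np.round(r[1],1),round(r[2],1),"z",np.median(q[:,2]).round(4))
    b0=ray(331,240,.03,camera_params("top"));k0=ray(208,278,.062,camera_params("top"))
    if n=="top":print(b0,k0)
    X=lambda p,i,w:(p[i]-w,p[i]+w)
    rect("board",.024,.036,X(b0,0,.15),X(b0,1,.15))
    rect("panel",.060,.08,X(b0,0,.15),X(b0,1,.15))
    rect("block",.055,.068,X(k0,0,.06),X(k0,1,.06))
    rect("handle",.129,.145,X(k0,0,.06),X(k0,1,.06))
    rect("handle2",.085,.145,X(k0,0,.06),X(k0,1,.06))
    m=(P[...,1]>k0[1]-.06)&(P[...,1]<k0[1]+.2)&(P[...,0]<k0[0]+.3)&(P[...,0]>k0[0]-.1)
    for nm,px in(("bigblack",(172,232)),("blue",(162,297)),("bottle",(212,182)),("tape",(465,258)),("parcel",(452,188))):
        if n=="top":print(nm,P[px[1],px[0]].round(3))
E
```

```text
[0.59205046 0.01203539 0.03      ] [0.50254965 0.3095837  0.062     ]
top board 4398 [612.3  10.2] [200.3 177.3] 83.2 z 0.0294
top panel 575 [532.8  19.6] [198.   16.7] 83.2 z 0.0692
top block 776 [504.8 313.4] [75.4 76.2] 7.5 z 0.0615
top handle 141 [504.5 313.2] [23.6 29.4] 74.6 z 0.1362
top handle2 195 [504.4 313. ] [24.2 29.4] 74.6 z 0.135
bigblack [0.597 0.363 0.183]
blue [0.458 0.399 0.128]
bottle [0.705 0.275 0.19 ]
tape [ 0.537 -0.306  0.07 ]
parcel [ 0.713 -0.289  0.05 ]
side board 3619 [612.9  12.4] [205.6 177.3] 83.1 z 0.0299
side panel 471 [533.5  23. ] [202.1  16.3] 83.4 z 0.0697
side block 1251 [504.6 315.7] [75.3 77.6] 7.2 z 0.0619
side handle 239 [504.5 316.2] [24.3 30. ] 76.0 z 0.1359
side handle2 590 [505.  316.8] [25.5 30.4] 77.7 z 0.122
```

View pics/crop1.png

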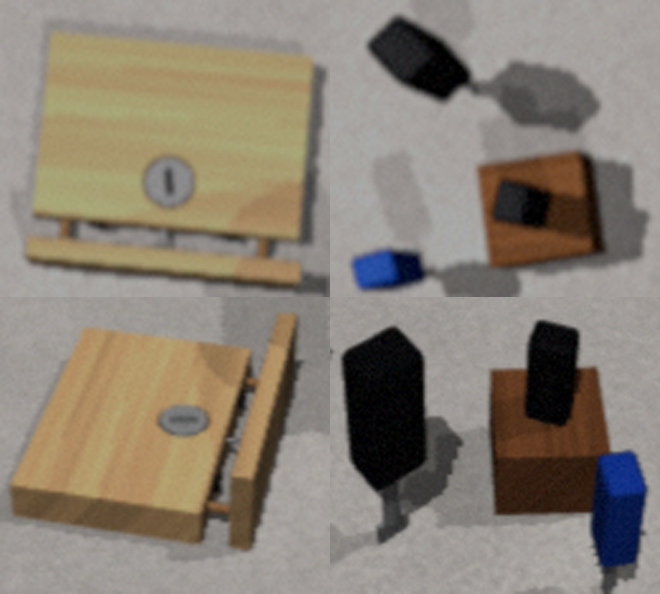

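The crop shows the small black driver standing in the block (top view about (203,277)), with the larger black and the blue one beside it as decoys. The cam is at about (331,240), with its slot close to the board's x. Next I refine the cam centre and slot angle.

```bash
cat >> h.py <<'E'
def rectify(img,c,cx,cy,z,half=.03,res=.0005):
    n=int(2*half/res); i,j=np.mgrid[:n,:n]; X=cx+half-(i+.5)*res; Y=cy+half-(j+.5)*res
    uv=proj(np.stack([X,Y,np.full_like(X,z)],-1),c).astype(np.float32)
    return cv2.remap(img,uv[...,0],uv[...,1],cv2.INTER_CUBIC),X,Y
def cam_find(img,c,cx,cy):
    r,X,Y=rectify(img,c,cx,cy,.03); hsv=cv2.cvtColor(r,cv2.COLOR_RGB2HSV); s=hsv[...,1].astype(float)
    m=(cv2.GaussianBlur(s,(5,5),0)<(60 if 0 else np.median(s[:20]) *.55)).astype(np.uint8)
    n,l,st,ce=cv2.connectedComponentsWithStats(m); k=l[len(m)//2,len(m)//2] or 1+np.argmax(st[1:,4])
    cn=max(cv2.findContours((l==k).astype(np.uint8),0,1)[0],key=cv2.contourArea)
    e=cv2.fitEllipse(cv2.convexHull(cn)); px,py=e[0]; C=(np.interp(py,range(len(X)),X[:,0]),np.interp(px,range(len(X)),Y[0]))
    g=cv2.cvtColor(r,cv2.COLOR_RGB2GRAY).astype(float)
    R=np.hypot(X-C[0],Y-C[1])<.0135; w=np.clip(np.median(g[R])-8-g,0,None)*R
    dx,dy=X-np.average(X,weights=w),Y-np.average(Y,weights=w)
    a=.5*np.arctan2(2*(w*dx*dy).sum(),(w*(dx*dx-dy*dy)).sum())
    return C,np.array(e[1])*.5,a,(np.average(X,weights=w),np.average(Y,weights=w)),r
E
python3 - <<'E'
from rig import camera_params,sense
from h import *
for n in("top","side"):
    D=np.load(n+"0.npz");c=camera_params(n)
    C,e,a,sc,r=cam_find(D['p'],c,.594,.012);print(n,np.round(C,4),e,"slot",a.round(3),np.round(sc,4))
    cv2.imwrite(f"pics/r_{n}.png",cv2.resize(r,(360,360))[:,:,::-1])
    # board edges from cloud
    P=cloud(D['d'],c);th=np.radians(-6.8);ex=np.array([np.cos(th),np.sin(th)]);ey=np.array([-ex[1],ex[0]])
    q=(P[...,:2]-[.594,.012]);x=q@ex;y=q@ey
    z=P[...,2];b=(abs(z-.03)<.006)&(abs(y)<.08)&(x>-.05)&(x<.2);print("board x",np.percentile(x[b],[.5,99.8]).round(4))
    b2=(abs(z-.03)<.006)&(x>-.03)&(x<.1)&(abs(y)<.13);print("y",np.percentile(y[b2],[.3,99.7]).round(4))
    p=(abs(z-.07)<.006)&(abs(y)<.12)&(x>-.1)&(x<-.03);print("panel x",np.percentile(x[p],[2,98]).round(4),"y",np.percentile(y[p],[.5,99.5]).round(4))
print(sense()["tcp_rot"])
E
```

```text
top [0.5929 0.0126] [36.97948074 37.5694313 ] slot 0.063 [0.5931 0.0126]
board x [-0.0336  0.106 ]
y [-0.099   0.0999]
panel x [-0.0698 -0.0542] y [-0.0979  0.0985]
side [0.5941 0.0149] [36.83576202 37.90021896] slot 0.108 [0.5935 0.0141]
board x [-0.0333  0.1069]
y [-0.0976  0.1041]
panel x [-0.0693 -0.0539] y [-0.0954  0.1041]
[[ 9.28357946e-01  3.71686774e-01 -6.83477955e-04]
 [ 3.71687401e-01 -9.28356523e-01  1.62551067e-03]
 [-3.03304019e-05 -1.76309589e-03 -9.99998445e-01]]
```

```bash
cat >> h.py <<'E'
def R(p): c,s=np.cos(p),np.sin(p); return np.array([[c,s,0],[s,-c,0],[0,0,-1.]])
TH=-.119; ex=np.array([np.cos(TH),np.sin(TH),0]); ey=np.array([-ex[1],ex[0],0])
E
python3 - <<'E'
from rig import *
from h import *
for p,y in(((.593,.013,.15),.1),((.593,.013,.1),-.6),((.593,.013,.1),-1.25),((.505,.3135,.1),-.26)):
    q=inverse_kinematics(p,R(y)); print(p,y,None if q is None else np.round(q,2))
cam=np.array([.593,.0128,0])
a=cam-.069*ex
st=a-.045*ex
command_gripper(0.0,30)
movep([st[0],st[1],.2],R(TH))
move_l([st[0],st[1],.055],feed=.2); sleep(.2)
f0=sense()["wrist_force"]
tgt=a+.03*ex
hit=move_l([tgt[0],tgt[1],.055],feed=.04,until_force=4)
s=sense();print(hit,s["time_s"],(s["position"]-cam)@ex,s["wrist_force"]-f0)
E
```

```text
(0.593, 0.013, 0.15) 0.1 [ 0.2   0.48 -0.39  1.82  0.23  0.89 -1.77]
(0.593, 0.013, 0.1) -0.6 [ 0.06  0.52 -0.2   1.86  0.14  0.77 -2.39]
(0.593, 0.013, 0.1) -1.25 [-0.82  0.8   1.11  1.91 -0.87  1.   -2.13]
(0.505, 0.3135, 0.1) -0.26 [-0.88  0.53  0.33  1.89 -0.24  0.76 -2.24]
True 5.6667 -0.062019379243958284 [-2.29636002 -1.47749815  1.44912961]
```

```bash
cat >> h.py <<'E'
def panel(n,D,c,cam):
    P=cloud(D,c);q=P-cam;x=q@ex;y=q@ey;z=P[...,2];p=(abs(z-.07)<.006)&(abs(y)<.12)&(abs(y)>.04)&(x>-.1)&(x<-.03);return np.percentile(x[p],[2,98]).round(4)
E
python3 - <<'E'
from rig import *
from h import *
cam=np.array([.593,.0128,0])
def rep():
    p,d=camera("top");print(panel("top",d,camera_params("top"),cam))
    s=sense();print(s["time_s"],(s["position"]-cam)@ex,s["wrist_force"])
rep()
t=sense()["position"]+.015*ex
print(move_l(t,feed=.03,until_force=4));sleep(.3)
rep()
E
```

```text
[-0.0492 -0.0341]
5.7167 -0.06229182103760812 [-1.39359504  0.64746828  0.48716524]
True
[-0.0495 -0.034 ]
6.3333 -0.06242639216757861 [-1.0829011  0.6026036  5.3491385]
```

```bash
python3 - <<'E'
from rig import *
from h import *
cam=np.array([.593,.0128,0])
p=sense()["position"]
move_l(p-.03*ex,feed=.15)
p=sense()["position"]; move_l([p[0],p[1],.2],feed=.3)
yaw=np.pi-.25
movep([.5045,.3145,.24],R(yaw)); print(np.round(sense()["joint_pos"],2),sense()["time_s"])
command_gripper(.055,60)
for n in("top","side"):
    pic,d=camera(n);c=camera_params(n);np.savez(n+"1.npz",p=pic,d=d)
    print(n,panel(n,d,c,cam)); C,e,a,sc,r=cam_find(pic,c,.593,.0128);print(np.round(C,4),e,a,np.round(sc,4))
move_l([.5045,.3145,.112],feed=.15)
s=sense();print(s["wrist_force"],s["position"])
command_gripper(0.0,70)
s=sense();print(s["time_s"],s["finger_gap"],s["gripper_force"],s["wrist_force"],s["ft_torque"],s["position"])
E
```

```text
[ 0.18  0.65 -1.2   1.71  0.64  1.24  0.15] 9.1917
top [-0.052  -0.0364]
[0.5929 0.0124] [37.11542892 38.0801506 ] 0.05779808482174163 [0.5933 0.0126]
side [-0.0516 -0.0361]
[0.5942 0.0149] [36.5430603  37.76411438] 0.11819679752538675 [0.5947 0.0144]
[ 0.77173593 -0.08549901 -0.23585606] [0.50490304 0.31521682 0.11300553]
11.2417 0.023141015205673736 68.68197798728943 [-0.28544604 -0.49667008  5.1082967 ] [-0.05474093  0.03938196 -0.01861738] [0.50494192 0.31487274 0.11295481]
```

```bash
python3 - <<'E'
from rig import *
from h import *
move_l([.505,.3148,.23],feed=.25)
print(np.round(sense()["joint_pos"],2),sense()["finger_gap"])
for y in(.085,-.6,-1.3):
    q=inverse_kinematics([.5935,.0137,.16],R(np.pi+y));print(y,None if q is None else np.round(q,2))
# candidate seed: elbow-neutral
movep([.5935,.0137,.20],R(np.pi+.085))
move_l([.5935,.0137,.155],feed=.15);sleep(.3)
s=sense();print(s["time_s"],s["position"],np.round(s["joint_pos"],2),s["wrist_force"],s["ft_torque"])
for y in(-.6,-1.3):
    q=inverse_kinematics([.5935,.0137,.13],R(np.pi+y));print(y,None if q is None else np.round(q,2))
ims=[]
for n,(z) in(("top",.05),("side",.05)):
    pic,d=camera(n);c=camera_params(n);np.savez(n+"2.npz",p=pic,d=d)
    u,v=proj(np.array([.5935,.0137,.045]),c).astype(int);print(n,u,v,proj(np.array([.5935,.0137,.049]),c))
    ims.append(cv2.resize(pic[v-30:v+30,u-30:u+30],(390,390),interpolation=cv2.INTER_CUBIC))
o=np.clip(np.hstack(ims)*1.6,0,255).astype(np.uint8);cv2.imwrite("pics/hover.png",o[:,:,::-1])
E
```

```text
[ 0.17  0.66 -1.19  1.72  0.65  1.23  0.14] 0.023345626033636397
0.085 [ 0.71  0.78 -1.22  1.79  0.8   1.17  0.89]
-0.6 [ 0.65  0.7  -1.09  1.79  0.69  1.1   0.29]
-1.3 [ 0.58  0.63 -0.95  1.79  0.59  1.04 -0.33]
13.8167 [0.59388625 0.01387444 0.15580757] [ 0.71  0.78 -1.22  1.79  0.81  1.17  0.89] [-0.29370452 -0.00822809 -1.3136599 ] [0.00465874 0.02329315 0.05448856]
-0.6 [ 0.63  0.72 -1.05  1.81  0.73  1.05  0.26]
-1.3 [ 0.54  0.65 -0.9   1.82  0.61  0.98 -0.34]
top 330 238 [330.54386   238.4288485]
side 341 260 [341.12494754 258.66871104]
```

View pics/hover.png

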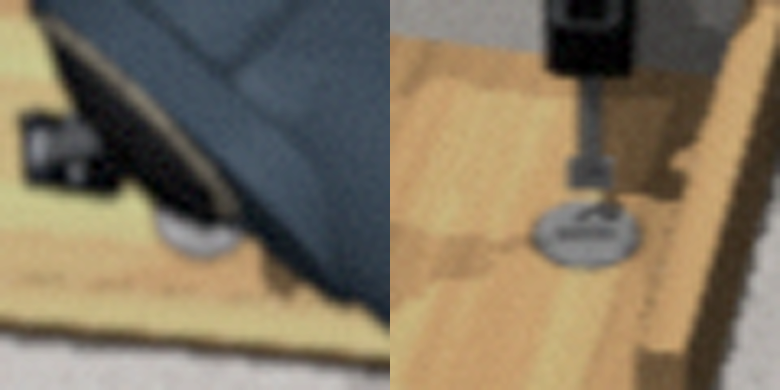

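Left (top camera): the arm hides the tip. Right (side camera): blade end at about full-image (341.8,258.5), just above the disc centre at about (341,265.8), with the slot parallel to the blade. Next I measure the offset at sub-pixel level.

```bash
python3 - <<'E'
from rig import camera_params
from h import *
D=np.load("side2.npz");c=camera_params("side");p=D['p'];d=D['d']
C,e,a,sc,r=cam_find(p,c,.5942,.0149);print("cam",np.round(C,4),e,a,np.round(sc,4),proj(np.array([*C,.03]),c))
hsv=cv2.cvtColor(p,cv2.COLOR_RGB2HSV)
print("sat");print(hsv[248:264,334:350,1]);print("val");print(hsv[248:264,334:350,2])
print("depth");print((d[248:262,336:348]*1000).astype(int))
print(proj(np.array([[.5939,.0139,.0498],[.5939,.0139,.0628],[.5939+.008,.0146,.0498],[.5939-.008,.0132,.0498]]),c))
E
```

```text
cam [0.5941 0.015 ] [36.62215042 37.81448364] 0.8818153883666808 [0.5928 0.009 ] [340.78451629 265.56345905]
sat
[[ 99 104 108 110 110 103  63  10   6  65 111 116 117 114 121 115]
 [101 104 107 108 109 104  58  11   0  69 108 114 116 116 116 115]
 [104 106 109 110 109 103  63  10  11  65 104 114 123 119 112 119]
 [104 108 108 108 109  99  53  16  17  74 101 113 112 120 115 113]
 [109 111 110 114 108 103  60  21   0  60 113 115 116 125 128 115]
 [108 110 112 110 109  94  53   5  11  64 100 118 113 117 119 120]
 [110 110 111 104  77  46  15   6   6  10  20  61 112 117 123 117]
 [107 113 108 102  71  19   0   6   6   0  19  73 116 115 115 113]
 [114 113 114 104  73  20  11   6  14  13  16  78 115 117 119 121]
 [110 113 113 103  73  15   0   0   6   6  16  73 111 123 125 117]
 [117 109 109 101  74  36  29  28  20  20  15  74 110 111 117 123]
 [112 111 109 111  96  90  89  81  78  84  84 107 118 118 122 119]
 [114 113 105 103  92  82  82  76  78  83 108 116 111 120 117 117]
 [111 107  87  64  38  22  23  26  36  40  52  79  96 108 117 119]
 [ 90  54  27  12   3   3   4   4   5   5  11  26
[... 1468 characters left out ...]
1126 1133 1127]
 [1124 1128 1130 1125 1063 1069 1065 1128 1128 1125 1129 1129]
 [1126 1124 1074 1071 1065 1073 1072 1073 1070 1121 1129 1126]
 [1120 1121 1075 1071 1066 1070 1072 1072 1072 1118 1119 1121]
 [1118 1117 1075 1072 1076 1071 1073 1075 1072 1119 1118 1118]
 [1113 1112 1077 1072 1074 1079 1074 1076 1071 1116 1118 1112]
 [1110 1112 1077 1079 1074 1079 1076 1080 1077 1114 1114 1112]
 [1111 1113 1109 1106 1110 1107 1110 1105 1113 1113 1108 1109]
 [1108 1108 1110 1109 1108 1108 1108 1107 1106 1110 1105 1105]
 [1105 1102 1104 1107 1107 1105 1103 1101 1109 1106 1102 1102]]
[[340.93967865 258.43389991]
 [340.94475182 253.87130395]
 [337.37164156 258.40383961]
 [344.50917785 258.46397253]]
```

```bash
cat > feel.py <<'E'
from rig import *
from h import *
YAW=np.pi+.085
def feel(c,yaw=YAW):
    move_l([c[0],c[1],.1395],R(yaw),feed=.05); sleep(.15)
    f0=sense()["wrist_force"]
    h=move_l([c[0],c[1],.1312],R(yaw),feed=.012,until_force=4)
    s=sense();print(np.round(c,4),h,s["time_s"],np.round(s["position"],4),np.round(s["wrist_force"]-f0,1),np.round(s["ft_torque"],2))
    return s["position"][2]<.1335
if __name__=="__main__":
    b=np.array([.5954,.0149])
    for dx,dy in((0,0),(0,-.0015),(0,.0015),(-.0015,-.001),(0,-.0028)):
        if feel(b+[dx,dy]): print("IN");break
        p=sense()["position"]; move_l([p[0],p[1],.139],feed=.05)
E
python3 feel.py
```

```text
[0.5954 0.0149] False 15.375 [0.5954 0.0148 0.1312] [-0.3 -1.4 -0.6] [-0.1   0.03  0.01]
IN
```

```bash
python3 - <<'E'
from rig import *
from h import *
command_gripper(0.0,110)
c=np.array([.5954,.0149,.1312]); t0=sense()["ft_torque"];f0=sense()["wrist_force"]
import time
for y in np.arange(.0,-.72,-.1):
    h=move_l(c,R(np.pi+y),feed=.05); sleep(.05)
    s=sense();f=s["wrist_force"]-f0
    print(round(y,2),h,round(s["time_s"],2),np.round(f,1),np.round(s["ft_torque"]-t0,2),np.round(s["position"],4),round(np.arctan2(s["tcp_rot"][1,0],s["tcp_rot"][0,0])%6.283-np.pi,3))
    if np.hypot(f[0],f[1])>15: break
E
```

```text
0.0 False 15.89 [-0.6 -2.2 -0.5] [-0.29  0.03 -0.04] [0.5954 0.0145 0.1312] 0.002
-0.1 False 16.19 [ 0.3 -3.8  0. ] [-0.88  0.07  0.02] [0.5954 0.014  0.131 ] -0.097
-0.2 False 16.49 [-0.  -4.6 -0.6] [-1.21  0.03 -0.02] [0.5954 0.014  0.131 ] -0.197
-0.3 False 16.79 [ 0.5 -5.7 -0.4] [-1.47 -0.02  0.08] [0.5953 0.0139 0.131 ] -0.298
-0.4 False 17.09 [ 0.5 -5.3  0.2] [-1.44  0.07 -0.02] [0.5953 0.0139 0.131 ] -0.397
-0.5 False 17.39 [-0.3 -4.7 -1. ] [-1.47  0.04  0.03] [0.5953 0.0138 0.1309] -0.498
-0.6 False 17.69 [-0.  -4.9 -0.9] [-1.55  0.15 -0.  ] [0.5952 0.0137 0.1309] -0.598
-0.7 False 17.99 [-0.6 -5.7  0.8] [-1.55  0.19  0.  ] [0.5951 0.0137 0.1309] -0.698
```

```bash
python3 - <<'E'
from rig import *
from h import *
c=np.array([.5952,.0136,.1310])
def rep(y,h):
    s=sense();f=s["wrist_force"]
    print(round(y,2),h,round(s["time_s"],2),np.round(f,1),np.round(s["ft_torque"],2),np.round(s["position"],4),round(np.arctan2(s["tcp_rot"][1,0],s["tcp_rot"][0,0])%6.283-np.pi,3));return f
rep(-.7,move_l(c,feed=.02))
for y in (-.8,-.9,-1,-1.1,-1.18,-1.26,-1.34):
    h=move_l(c,R(np.pi+y),feed=.05); sleep(.05); f=rep(y,h)
    if np.hypot(f[0],f[1])>18: break
sleep(.2)
p,d=camera("side");cc=camera_params("side");np.savez("side3.npz",p=p,d=d);print(panel("side",d,cc,np.array([.593,.0128,0])))
u,v=proj(np.array([.58,.02,.04]),cc).astype(int)
o=cv2.resize(p[v-45:v+45,u-60:u+60],(800,600),interpolation=cv2.INTER_CUBIC)
cv2.imwrite("pics/turn.png",np.clip(o*1.6,0,255).astype(np.uint8)[:,:,::-1])
E
```

```text
-0.7 False 18.24 [-0.7 -4.9 -0.5] [-1.45  0.12  0.02] [0.595  0.0133 0.1309] -0.699
-0.8 False 18.54 [-0.7 -4.6 -1. ] [-1.63  0.17  0.05] [0.595  0.0133 0.1309] -0.798
-0.9 False 18.84 [-1.2 -5.9 -1.3] [-1.51  0.33  0.06] [0.5948 0.0134 0.1308] -0.898
-1 False 19.14 [-1.1 -4.6 -1.7] [-1.51  0.45  0.1 ] [0.5947 0.0134 0.1308] -0.998
-1.1 False 19.44 [-0.  -5.3 -0.3] [-1.59  0.4   0.04] [0.5946 0.0134 0.1308] -1.098
-1.18 False 19.74 [-1.4 -5.2 -0.8] [-1.58  0.46  0.01] [0.5946 0.0134 0.1307] -1.178
-1.26 False 20.04 [-1.7 -5.1  0.1] [-1.61  0.46  0.07] [0.5946 0.0134 0.1307] -1.258
-1.34 False 20.34 [-1.8 -4.7  0.5] [-1.6   0.47  0.06] [0.5945 0.0134 0.1307] -1.338
[-0.049  -0.0334]
```

View pics/turn.png

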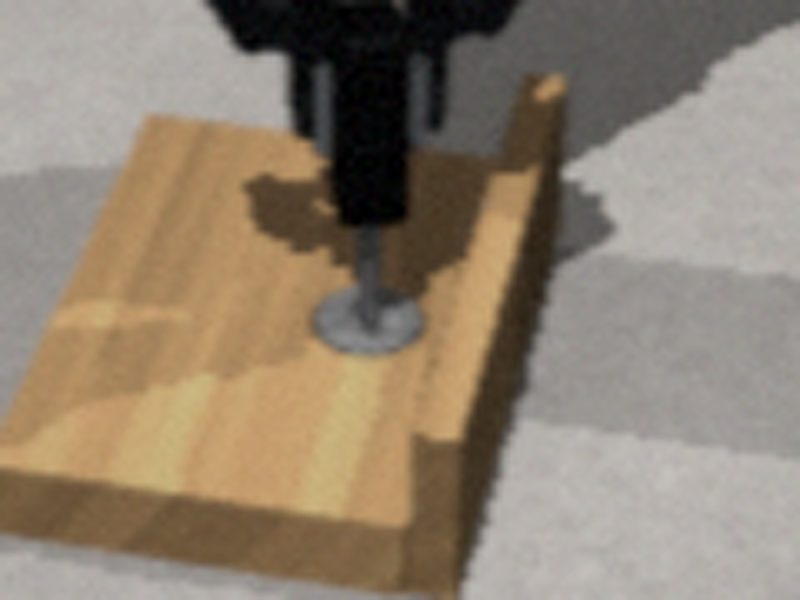

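Side view: the panel lies flush against the board's edge, with the blade in the disc at about (345,275 in the full image). Measured against the pre-cam position, it has moved in about 2.7 mm. I'll turn slightly further for margin, then withdraw and check.

```bash
python3 - <<'E'
from rig import *
from h import *
c=np.array([.5950,.0132,.1310])
for y in(-1.40,-1.43,-1.33):
    move_l(c,R(np.pi+y),feed=.05); sleep(.1)
    s=sense();print(y,round(s["time_s"],2),np.round(s["wrist_force"],1),np.round(s["ft_torque"],2),np.round(s["position"],4))
    if y==-1.43: sleep(.3)
h=move_l([c[0],c[1],.18],feed=.06,until_force=15);print(h,sense()["position"],sense()["finger_gap"])
move_l([c[0],c[1],.24],feed=.2)
movep([.505,.3148,.24],R(np.pi-.25));sleep(.2)
s=sense();print(round(s["time_s"],2),np.round(s["wrist_force"],1),np.round(s["ft_torque"],2),s["position"],s["finger_gap"])
ims=[]
for n in("top","side"):
    p,d=camera(n);cc=camera_params(n);np.savez(n+"4.npz",p=p,d=d);print(n,panel(n,d,cc,np.array([.593,.0128,0])))
    C,e,a,sc,r=cam_find(p,cc,.593,.0128);print(np.round(C,4),a)
    u,v=proj(np.array([.505,.315,.12]),cc).astype(int)
    if n=="side":
        ims.append(cv2.resize(p[v-60:v+60,u-50:u+50],(500,600),interpolation=cv2.INTER_CUBIC))
        print(u,v,proj(np.array([[.505,.3148,.134],[.505,.3148,.189],[.5047,.3146,.062]]),cc))
    else: ims.append(cv2.resize(p[210:270,305:355],(300,600),interpolation=cv2.INTER_CUBIC)) if 0 else None
ims=[i for i in ims if i is not None]
cv2.imwrite("pics/over.png",np.clip(np.hstack(ims)*1.6,0,255).astype(np.uint8)[:,:,::-1])
E
```

```text
-1.4 20.94 [-2.2 -4.7  0.5] [-1.46  0.5   0.01] [0.5945 0.0133 0.1307]
-1.43 21.29 [-1.2 -5.4 -1.2] [-1.51  0.47  0.06] [0.5944 0.0133 0.1307]
-1.33 21.94 [-2.7 -1.5 -0.6] [-0.53  0.89 -0.01] [0.5944 0.0143 0.1309]
False [0.59472365 0.01299315 0.1796079 ] 0.02279492566091703
24.76 [ 0.3  0.7 -1.3] [-0.04  0.03 -0.01] [0.5061051  0.31327745 0.2398247 ] 0.022848115548946342
top [-0.0491 -0.0336]
[0.5929 0.0123] -1.1529132300529408
side [-0.0488 -0.0333]
[0.5941 0.0148] -1.212044458009339
376 341 [[377.04736965 335.45787356]
 [378.66853661 311.21291088]
 [375.30080714 364.18902651]]
```

View pics/over.png

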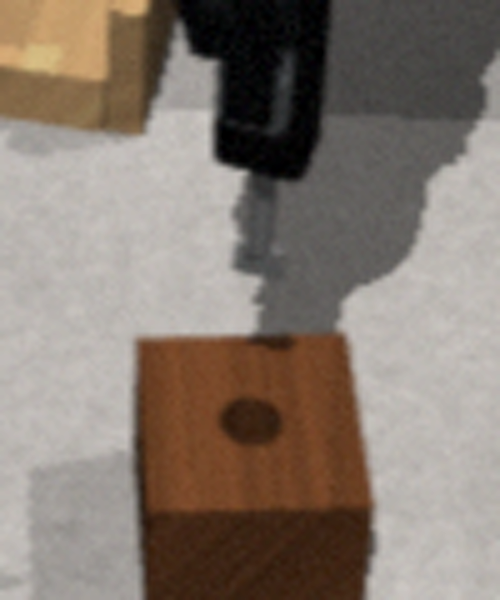

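The driver hangs upright over the block, tip at about crop (258,270), hole at (250,420). Before putting it back, I compare profiles across the joint from the saved side images, to confirm the gap has closed.

```bash
python3 - <<'E'
from rig import camera_params
from h import *
c=camera_params("side");cam=np.array([.5941,.0149,0])
for n in("side1","side4"):
    p=np.load(n+".npz")['p'];g=cv2.cvtColor(p,cv2.COLOR_RGB2GRAY)
    x=np.arange(-.056,-.022,.001)
    acc=0
    for z in np.arange(.006,.026,.002):
        P=cam+np.outer(x,ex)+.1*ey+[0,0,z]; uv=proj(P,c).astype(np.float32)
        acc=acc+cv2.remap(g,uv[None,:,0],uv[None,:,1],cv2.INTER_CUBIC)[0].astype(float)
    print(n,(acc/10).round().astype(int))
# far-edge to outer-face distance with both cams
for n in("top0","top1","top4","side0","side1","side4"):
    cc=camera_params(n[:-1]);P=cloud(np.load(n+".npz")['d'],cc);q=P-np.array([.593,.0128,0]);X=q@ex;Y=q@ey;z=P[...,2]
    m=(abs(z-.07)<.004)&(abs(Y)<.095)&(X>-.1)&(X<-.03);print(n,"panel mean x",(X[m].mean()*1e3).round(2),m.sum())
E
```

```text
side1 [72 61 54 54 56 60 61 61 60 60 60 60 60 60 61 62 61 58 55 50 46 48 54 62
 66 70 71 71 72 72 71 70 70 71]
side4 [108  98  84  69  57  53  53  57  60  60  60  59  59  60  60  60  59  60
  61  58  56  55  57  61  66  70  71  71  71  71  71  70  70  69]
top0 panel mean x -60.93 480
top1 panel mean x -44.13 489
top4 panel mean x -41.43 468
side0 panel mean x -60.67 397
side1 panel mean x -43.75 313
side4 panel mean x -40.93 316
```

Both cameras agree the panel moved in about 2.75 mm from its resting gap of 3–4 mm. The absolute estimates against the board's edge also come out near zero, so I take it as home. Now the driver goes back.

```bash
python3 - <<'E'
from rig import *
from h import *
def rep(*a):
    s=sense();print(*a,round(s["time_s"],2),np.round(s["wrist_force"],1),np.round(s["ft_torque"],2),np.round(s["position"],4),round(s["finger_gap"],4))
rep()
b=[.5049,.3149]
move_l([*b,.175],R(np.pi-.25),feed=.12);sleep(.2);rep("above")
h=move_l([*b,.1132],feed=.04,until_force=6);sleep(.2);rep(h)
E
```

```text
24.86 [-0.1 -0.6 -0.9] [ 0.03 -0.02 -0.02] [0.5057 0.3139 0.24  ] 0.0231
above 25.75 [ 0.2 -0.1 -0.7] [-0.    0.02 -0.01] [0.5052 0.3154 0.1759] 0.0232
False 27.64 [-0.  -0.6 -1.4] [-0.02  0.   -0.03] [0.505  0.3149 0.1133] 0.0228
```

Seated at the original height with no side force. I release, retreat and check.

```bash
python3 - <<'E'
from rig import *
from h import *
command_gripper(.05,40);sleep(.2)
print(sense()["position"],sense()["wrist_force"])
move_l([.505,.315,.24],feed=.12)
movep([.45,.15,.33],R(np.pi-.25));sleep(.4)
ims=[]
for n in("top","side"):
    p,d=camera(n);c=camera_params(n);np.savez(n+"5.npz",p=p,d=d);P=cloud(d,c)
    print(n,panel(n,d,c,np.array([.593,.0128,0])),cam_find(p,c,.593,.0128)[2])
    m=(P[...,2]>.129)&(P[...,2]<.145)&(abs(P[...,0]-.505)<.05)&(abs(P[...,1]-.315)<.05)
    if m.sum()>5: print(cv2.minAreaRect((P[m][:,:2]*1000).astype(np.float32)),np.median(P[m][:,2]))
o=cv2.resize(p[180:420,240:560],(800,600),interpolation=cv2.INTER_CUBIC)
cv2.imwrite("pics/end.png",np.clip(o*1.5,0,255).astype(np.uint8)[:,:,::-1]);print(sense()["time_s"])
E
```

```text
[0.50491874 0.31489101 0.11321968] [-0.75397281 -0.35498708 -1.37178692]
top [-0.0491 -0.0335] -1.1539265598568686
((504.7329406738281, 314.0740966796875), (24.839073181152344, 29.392263412475586), 74.69084930419922) 0.13587304302358005
side [-0.0486 -0.0331] -1.2006201545407575
((504.89361572265625, 317.208740234375), (24.444252014160156, 29.69211196899414), 70.8486557006836) 0.13605894025447918
30.725
```

View pics/end.png

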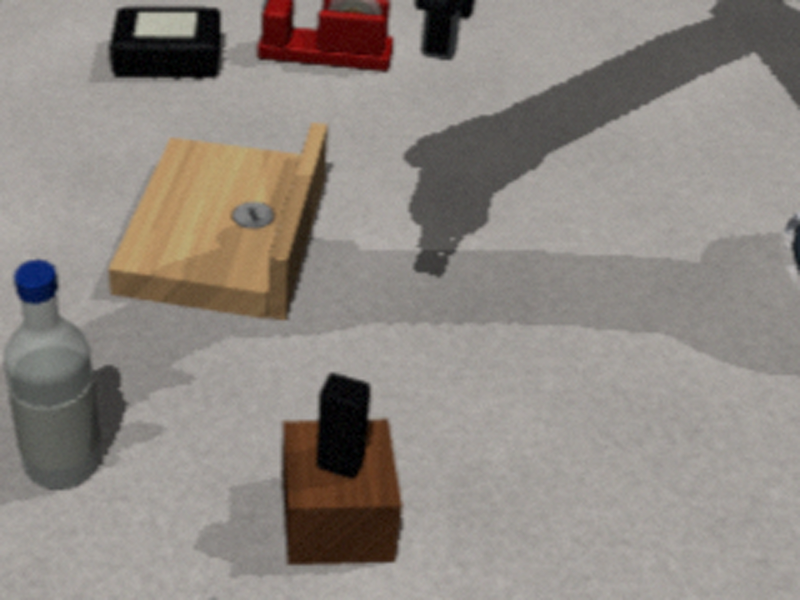

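The driver stands in its block and the panel is home. The two look-alikes don't appear where they stood, so I check the full top view.

```bash
python3 - <<'E'
from h import *
a=[np.load(f"top{i}.npz")['p'] for i in(1,5)]
o=np.hstack([cv2.resize(x[100:400,20:320],(400,400)) for x in a])
cv2.imwrite("pics/top5.png",np.clip(o*1.4,0,255).astype(np.uint8)[:,:,::-1])
E
```

```text
(no output)
```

View pics/top5.png

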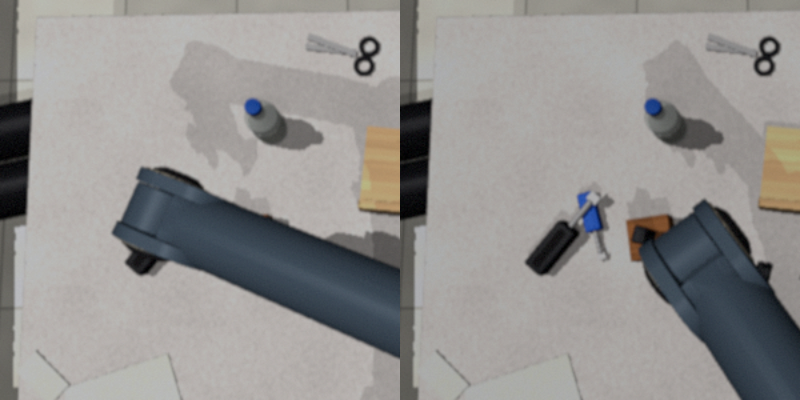

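Left is before the grasp, right is now. The two look-alikes, which had stood on their tips, lie flat on the bench at about (560,235) in this picture. They touch none of the job's parts, nothing is off the table, and the bottle has not moved. Handing in.

```bash
python3 -c "
from rig import *
print(finish_job(),sense()['time_s'])"
```

```text
the job is handed in; nothing more can be done
the job is handed in; nothing more can be done
```

The job is handed in after about 31 s of robot time, and no verdict came back: by camera measurement the cam holds the panel home (gap estimated under 1 mm, not directly visible), the screwdriver stands released in its block, and the bottle, tape dispenser and parcel look undisturbed, but the two look-alike screwdrivers toppled onto the bench along the way.

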